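Find the concealed catch and open the parts chest

ROBOT

A 6-joint arm with a two-finger parallel gripper is mounted at the origin on a cart in front of the work surface, level with it; the furniture and walls round the work are solid. World frame = base frame: x ahead of the robot, y to its left, z up, the work surface at z = 0. Lengths are in mm, angles in rad, forces in N, time in s.
With the tool pointing down it reaches from about 350 to 775 mm from the base axis. Payload 7.3 kg.
Tool frame: the origin (TCP) lies on the centre line of the jaws, within the pads' length; the fingertips stand 22 mm ahead of it and the grasp point (between the pads) lies 3 mm ahead of it; x points along the fingers, z is the direction in which the jaws open and shut, and the axes are right-handed (so a half turn about x gives the same grasp; the last joint's range is limited). The gripper opens to 92 mm and grips with 3 to 60 N. Pads are 19 mm wide; open, the fingers measure 130 mm over their backs; the gripper's body (75 mm by 190 mm) begins 47 mm behind the grasp point.
Start: joints at [-1.366, 0.342, 1.524, -0, 1.275, -0.146], TCP at [180.438, -493.036, 248.741] pointing down, gripper open.
Joint ranges: [-2.53, 2.53], [-0.77, 2.02], [0.04, 2.7], [-1, 4.14], [0.28, 2.66], [-3.11, 3.11]. Speed limits (rad/s): [2.57, 2.57, 3.14, 3.14, 3.14, 3.14].

INTERFACE

Orientations are given as [roll, pitch, yaw] about the fixed x, y, z axes, in that order (R = Rz(yaw) Ry(pitch) Rx(roll)).
In Python, from plant import readout, imaging, bot gives the robot as it stands.
- The arm moves only by the tool arm_command, never from a script. Its argument "plan" is a list of rows, each an object of numbers: "tx", "ty", "tz": the shift along the tool's x, y, z in cm; "wx", "wy", "wz": the turn, a rotation vector about the tool's x, y, z in rad; "jaw": the opening, from -1 (shut) to 1 (fully open). In form: [{"tx": .., "ty": .., "tz": .., "wx": .., "wy": .., "wz": .., "jaw": ..}, ...]. A call has 1 to 20 rows; each row shifts and turns the commanded pose from where the row before left it, along the tool's axes as they then stand; what a row does not reach is not made up. A row lasts 1/10 s, in which the tool goes at most 50 mm and 8.59 degrees, less where a joint would pass 70% of its speed; a pose out of reach is approached as far as the arm can. A call with a gripper value outside its range is refused whole. The fingers move at their own pace and stop on an object; the grip force is fixed at half the most. Time passes only in rows, so rows that do not move let the fingers close. It gives the time, the measured TCP pose, the force and the opening at its end, in the units of the state.
- readout.get_obs(): the state, without advancing time (a new reading comes with each control period).
- imaging.capture(name): name is "side" or "top" or "wrist"; returns the picture (480x640x3 uint8, blue, green, red); there is no depth.
- imaging.get_calibration(name): a dict with "fx", "fy", "cx", "cy" (pixels), "position" and "rotation" of the camera in the world; the wrist camera has in their place "mount" (4x4, takes a point from camera to tool coordinates, whose origin is the TCP and whose axes are the tool frame's). Camera axes: x right, y up, looking along -z (the intrinsics and any distortion apply to the point x, -y, -z); pixel columns grow to the right and rows downward; lengths in mm; the calibration is good to about 2 mm. A picture is of the moment at which its call begins: read the wrist's pose just before it. get_calibration takes no time and is no camera call.
- bot.close_job(): hands the job in, once; it reports no verdict.
The state is a dict: "time": time; "joint_positions": joint angles; "dq": joint speeds; "tau": joint torques, N m; "tool_pos": TCP position; "tcp_rot": TCP orientation; "contact_force": force on the tool from outside, world axes, zero at the start; "moment": the same for the moment, N m; "grip_width": finger opening in mm.
Only numpy, scipy, OpenCV 4.12 (cv2) and the standard library are available. Lean on these libraries where they do the work, as an engineer would, in place of code of your own. Each camera call takes 0.05 s, during which the arm holds its last target.

TASK

The drawer of the small grey parts chest is held by a concealed catch: one of the five metal blocks along its top front edge is false and gives under a light touch, the other four are solid. Feel your way gently along the blocks until the fingertip drops in at the false one, press that block fully down so that the drawer springs ajar, then pull the drawer fully out and leave it open, without pressing or pulling hard on anything or disturbing the other things on the bench.

Things in the scene. Friction and masses are not known exactly. Their poses are not given: they have to be found in the camera images.
- chest: Grey sheet-steel parts chest, 150 mm deep (x), 192 mm wide (y), flat top 95 mm up; fixed to the bench. Origin: centre of its underside; x points from its front to its back, y to the left seen from the front, z up. More than 60 N from the gripper on anything counts as damage.
- edge (a point): Middle of the row of five equal aluminium blocks on the chest's top front edge, at top height: chest x -58, y 0, z 111 mm. Blocks are centred at chest y = -72, -36, 0, 36, 72 mm; each 28 (x) by 35.4 (y) by 16 mm high, edges rounded, 0.6 mm seams, tops level. Four are solid; one, a different one each time, looks alike but is false. Axes as the chest's.
- catch (a joint): Catch under the false block, m. The block first sinks 7 mm under 1.5 to 2.5 N (catch stays 0), leaving a pocket 36 mm long between its neighbours, open to front and back. It stops there until the push passes about 5 N; then it goes down 6 mm more, with the catch, at about 7 to 10 N: 0.006 fully down, drawer released at 0.0045. It springs back when let go.
- drawer_front (a point): Middle of the top edge of the drawer's dark steel front board: no handle, 12 mm thick, 178 mm wide, top 82 mm, underside 14 mm over the bench. Shut: chest x = -69 mm, flush with the chest's front. Released, the drawer springs out 70 mm along chest -x and stays ajar. From there it pulls out 45 mm more with 2 to 3 N, 115 mm in all, to a buffered stop, and stays where it is left.
- drawer_gap (a point): Point in the drawer, level with the top of the front board and 34 mm behind the board's middle plane (moves with the drawer). Ajar, a gap 58 mm long (x) and 160 mm wide (y) opens here between the board's inside and the chest's front, 62 mm deep to the drawer's floor; there the board can be hooked from inside or pinched. Spare parts, up to 40 mm over the bench, lie fixed farther back.
- nut_b: Loose steel nut, 24x27x13 mm, on the back of the chest's top. Origin at the centre of its underside. Leave alone.
- ball_bearing: Loose ball bearing, 52 mm across, 15 mm high, on the back of the chest's top. Origin at the centre of its underside. Leave alone.
- wood_block: Loose wood block, 45x92x36 mm, behind the chest. Origin at the centre of its underside. Leave alone.
- piston: Loose engine piston, 68 mm across, 58 mm high, at the right of the bench. Origin at the centre of its underside. Leave alone.
- con_rod: Loose engine connecting rod, 70x156x20 mm, at the right of the bench. Origin at the centre of the underside. Leave alone.

How it is judged:
By the outcome, as a careful person would: the job done as asked, in the order asked, and still so for the second after the job is handed in, with the robot touching nothing.
It also fails if it takes over 72 s, if anything falls off the work surface, if the arm or the gripper's body presses on something with over 40 N, if the wrist force passes 120 N, or if a joint passes its speed limit or range.

## Working session

There is one attempt and no reset: what is moved stays moved. The work goes in short steps, Python scripts to look and compute and a tool call to move; the robot and the scene stay as the last step left them, time stands still between calls to the robot, and variables do not carry over. Pictures are saved under pics/ and viewed, and the job is handed in when it is done.

Besides the shell and the picture viewer there is one more tool, called after ">>>" in YAML: its name, and indented under it one key for each argument. arm_command: Moves the arm, as the interface text tells. Its arguments: {"type":"object","properties":{"plan":{"type":"array"}},"required":["plan"]}

```bash
mkdir -p pics; ls; python3 - <<'E'
from plant import readout, imaging, bot
import cv2
print(readout.get_obs())
for n in ("side","top"):
    print(n,imaging.get_calibration(n))
    cv2.imwrite(f"pics/{n}0.png",imaging.capture(n))
print(imaging.get_calibration("wrist"))
E
```

```text
pics
{'time': 0.0, 'joint_positions': array([-1.36597645e+00,  3.42743172e-01,  1.52499593e+00, -1.96312229e-06,
        1.27538022e+00, -1.46011138e-01]), 'dq': array([-0.00240255,  0.00098436,  0.0003663 , -0.00040457,  0.00100709,
       -0.00056679]), 'tau': array([ 1.96062079e-03, -4.31241846e+01, -2.44218868e+01,  7.18629034e-02,
        5.58485300e-02, -1.37355751e-04]), 'tool_pos': array([ 180.3722682 , -492.660502  ,  248.04167349]), 'tcp_rot': array([2.99681112, 1.56926966, 1.77684639]), 'contact_force': array([-0.10326626, -0.15998668, -0.9686076 ]), 'moment': array([ 0.03722751,  0.00779422, -0.05143215]), 'grip_width': 92.16214191110552}
side {'fx': 590.4638463689756, 'fy': 590.4638463689756, 'cx': 326.14887850712057, 'cy': 235.19393386275578, 'position': array([ 77.52983965, 764.96055086, 868.93261763]), 'rotation': array([ 0.8924997 , -0.00855678, -2.53391524])}
top {'fx': 525.1932978642174, 'fy': 525.1932978642174, 'cx': 330.7418749227472, 'cy': 237.90898034941563, 'position': array([ 375.52290925,  -37.76815787, 1372.00158176]), 'rotation': array([ 0.17765667,  0.01877495, -1.56631418])}
{'fx': 367.5049250658422, 'fy': 367.5049250658422, 'cx': 315.17431789198105, 'cy': 234.7381759923988, 'mount': array([[ 2.92285985e-04,  2.66637364e-01, -9.63796882e-01,
        -1.36239303e+02],
       [-1.27848980e-03,  9.63796236e-01,  2.66636798e-01,
         7.11625271e+01],
       [ 9.99999140e-01,  1.15427028e-03,  6.22597282e-04,
        -1.39117972e+00],
       [ 0.00000000e+00,  0.00000000e+00,  0.00000000e+00,
         1.00000000e+00]])}
```

View pics/side0.png

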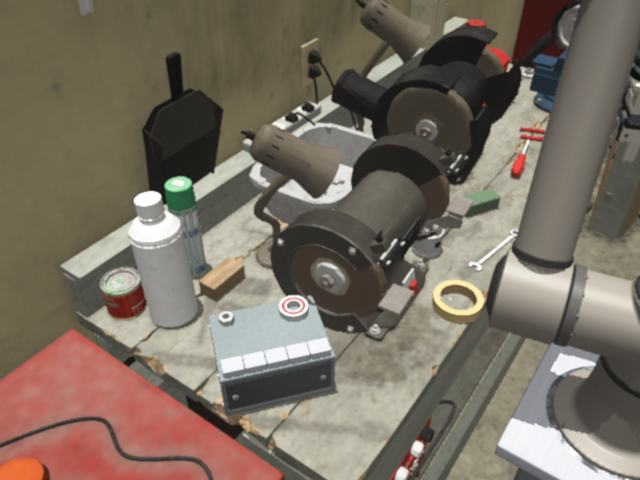

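View pics/top0.png

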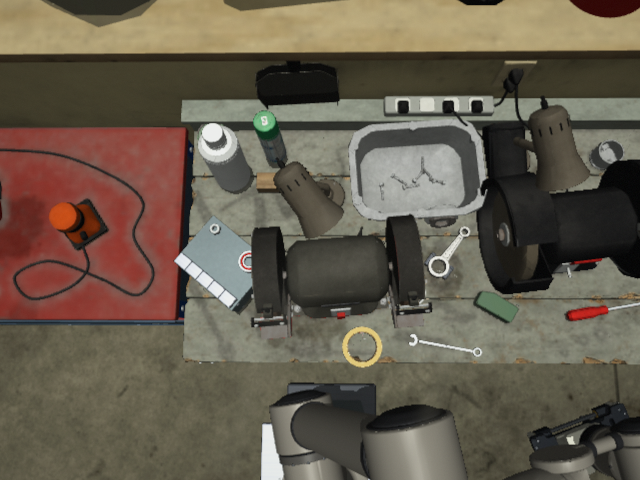

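```bash
python3 - <<'E'
import cv2
a=cv2.imread("pics/top0.png")[200:330,160:300]; cv2.imwrite("pics/top0z.png",cv2.resize(a,None,fx=4.5,fy=4.5,interpolation=cv2.INTER_CUBIC))
a=cv2.imread("pics/side0.png")[285:420,200:345]; cv2.imwrite("pics/side0z.png",cv2.resize(a,None,fx=4.4,fy=4.4,interpolation=cv2.INTER_CUBIC))
E
```

```text
(no output)
```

View pics/top0z.png

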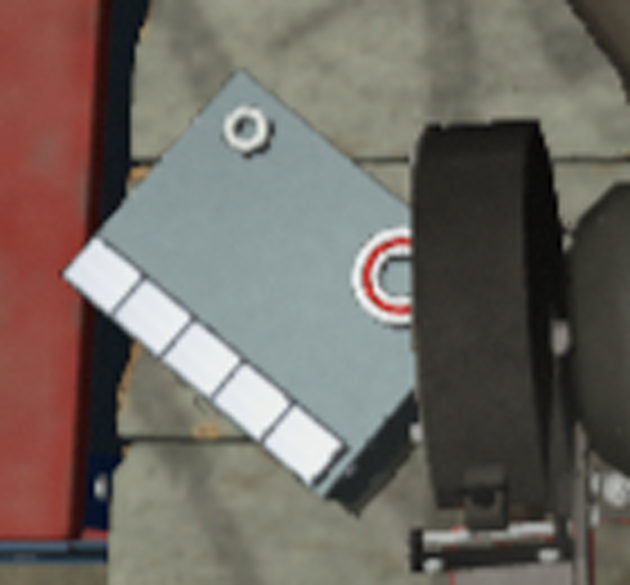

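View pics/side0z.png

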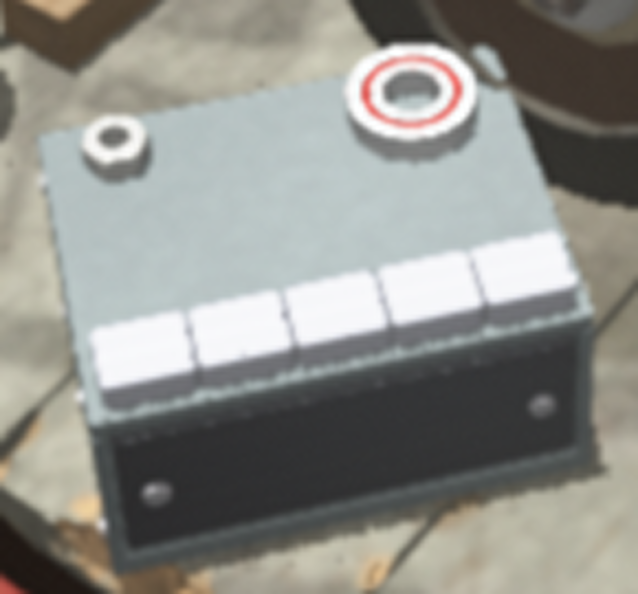

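```bash
cat > h.py <<'E'
import numpy as np, cv2
from scipy.spatial.transform import Rotation as Rn
from scipy.optimize import least_squares
from plant import readout, imaging, bot
def cam(n,obs=None):
    c=imaging.get_calibration(n)
    if n=="wrist":
        T=np.eye(4);T[:3,:3]=Rn.from_euler('xyz',obs["tcp_rot"]).as_matrix();T[:3,3]=obs["tool_pos"]
        M=T@c["mount"]; return c,M[:3,:3],M[:3,3]
    return c,Rn.from_euler('xyz',c["rotation"]).as_matrix(),c["position"]
def proj(cm,P):
    c,R,p=cm; q=(np.atleast_2d(P)-p)@R
    return np.c_[c["cx"]+c["fx"]*q[:,0]/-q[:,2], c["cy"]+c["fy"]*q[:,1]/q[:,2]]
def chest2w(s,P):
    x,y,yaw=s[:3]; return np.atleast_2d(P)@Rn.from_euler('z',yaw).as_matrix().T+[x,y,s[3] if len(s)>3 else 0]
E
python3 - <<'E'
from h import *
for n in("side","top"): print(imaging.get_calibration(n).keys())
ct,cs=cam("top"),cam("side")
BL=[[-72,89.7,111],[-44,89.7,111],[-44,-89.7,111],[-72,-89.7,111]]
Pt=np.array(BL+[[75,96,95]],float); ut=np.array([[62,274],[98,238],[346,448],[316,494],[240,70]])/4.5+[160,200]
Ps=np.array(BL+[[75,96,95],[-75,96,95],[-75,-96,95]],float); us=np.array([[103,388],[90,328],[562,232],[578,285],[42,135],[100,424],[592,315]])/4.4+[200,285]
def f(s,w=3): 
    r=[]
    if w&1:r.append((proj(ct,chest2w(s,Pt))-ut).ravel())
    if w&2:r.append((proj(cs,chest2w(s,Ps))-us).ravel())
    return np.concatenate(r)
for w in(1,2,3):
    for s0 in ([500,200,-.7],[500,200,-.7,0]):
        o=least_squares(f,s0,args=(w,)); print(w,o.x.round(3),o.cost, np.abs(o.fun).max())
print(f(o.x).reshape(-1,2).round(1))
E
```

```text
dict_keys(['fx', 'fy', 'cx', 'cy', 'position', 'rotation'])
dict_keys(['fx', 'fy', 'cx', 'cy', 'position', 'rotation'])
1 [541.994 252.903  -0.681] 1.4170944959197627 1.049757837192999
1 [540.63  249.921  -0.681  11.65 ] 1.0376422110246784 0.7777227059627307
2 [541.881 254.069  -0.687] 4.227278121379223 2.034869383393982
2 [547.017 248.606  -0.687  -9.124] 2.5296123568844755 1.472968555772269
3 [541.997 253.743  -0.686] 6.255606906460408 1.8415295915228
3 [542.607 253.237  -0.685  -1.595] 5.525673382453079 1.7924458093623912
[[ 0.4  0.5]
 [ 0.2 -0.3]
 [-0.  -0.1]
 [-1.  -1.2]
 [ 0.6  0. ]
 [ 0.2  0.1]
 [ 0.7  0.3]
 [-0.3 -0.4]
 [ 0.8 -0. ]
 [-0.5 -0.2]
 [-1.8  0.6]
 [ 1.6  0. ]]
```

```bash
python3 - <<'E'
import cv2
a=cv2.imread("pics/top0.png")[150:350,190:450]; cv2.imwrite("pics/top1z.png",cv2.resize(a,None,fx=3,fy=3,interpolation=cv2.INTER_CUBIC))
a=cv2.imread("pics/side0.png")[110:350,230:500]; cv2.imwrite("pics/side1z.png",cv2.resize(a,None,fx=2.5,fy=2.5,interpolation=cv2.INTER_CUBIC))
E
```

```text
(no output)
```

View pics/top1z.png

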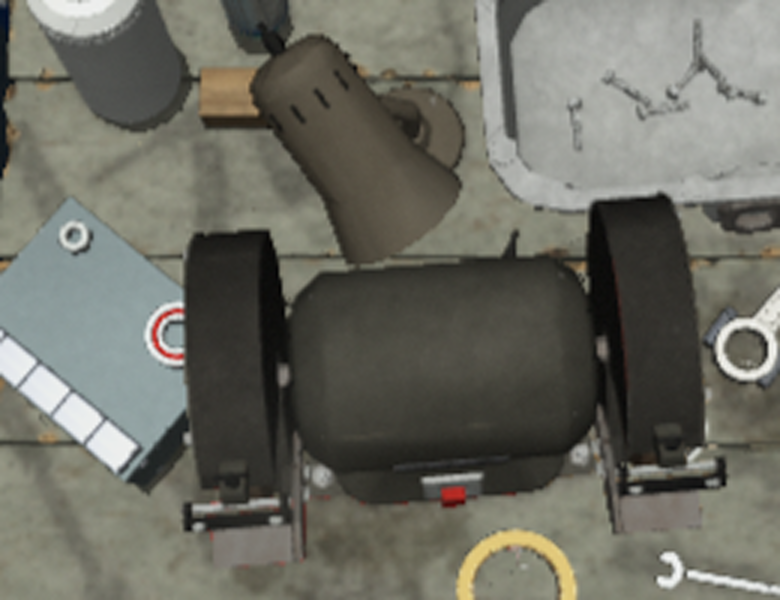

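View pics/side1z.png

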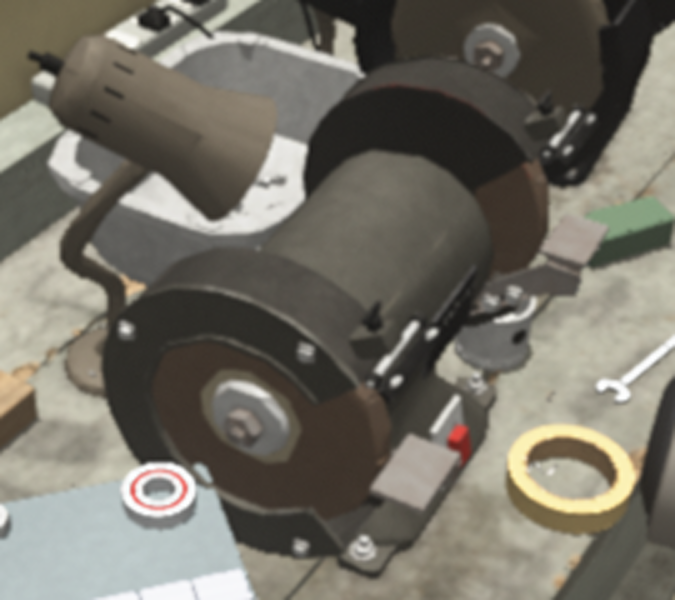

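```bash
cat >> h.py <<'E'
def ray(cm,u):
    c,R,p=cm; d=R@np.array([(u[0]-c["cx"])/c["fx"],-(u[1]-c["cy"])/c["fy"],-1]); return p,d/np.linalg.norm(d)
def tri(c1,u1,c2,u2):
    p,d=ray(c1,u1);q,e=ray(c2,u2); s=np.linalg.lstsq(np.c_[d,-e],q-p,rcond=None)[0]
    a,b=p+s[0]*d,q+s[1]*e; return ((a+b)/2).round(0),np.linalg.norm(a-b).round(1)
E
python3 - <<'E'
from h import *
ct,cs=cam("top"),cam("side")
T=lambda a:(190+a[0]/3,150+a[1]/3); S=lambda a:(230+a[0]/2.5,110+a[1]/2.5)
for n,a,b in [("tab",(234,483),(375,318)),("switch",(453,496),(458,443)),("lampA",(345,255),(215,218)),("lampB",(345,255),(272,100)),("lampC",(460,180),(272,100)),("lampback",(320,40),(95,40)),("guardtop",(190,300),(215,270)),("bigguardtop",(600,200),(440,70))]:
    print(n,tri(ct,T(a),cs,S(b)))
for h in (100,200,250):
  for u in ((190,240),(190,500)):
    p,d=ray(ct,T(u)); print(h,u,(p+d*(h-p[2])/d[2]).round())
E
```

```text
tab (array([419., 113., 277.]), np.float64(1.9))
switch (array([416., -38.,  50.]), np.float64(0.9))
lampA (array([589.,  43., 244.]), np.float64(10.7))
lampB (array([561.,  31., 350.]), np.float64(8.5))
lampC (array([619., -47., 294.]), np.float64(20.6))
lampback (array([704.,  48., 359.]), np.float64(12.1))
guardtop (array([536., 142., 285.]), np.float64(18.7))
bigguardtop (array([ 571., -155.,  297.]), np.float64(88.7))
100 (190, 240) [624. 179. 100.]
100 (190, 500) [411. 172. 100.]
200 (190, 240) [604. 162. 200.]
200 (190, 500) [409. 156. 200.]
250 (190, 240) [594. 153. 250.]
250 (190, 500) [407. 148. 250.]
```

```bash
cat >> h.py <<'E'
C=(542.0,253.5,-0.685)
def tool(): 
    o=readout.get_obs(); return o,Rn.from_euler('xyz',o["tcp_rot"]).as_matrix(),o["tool_pos"]
def goal_R(dyaw=0.):
    a=C[2]+dyaw; z=np.array([np.cos(a),np.sin(a),0]); x=np.array([0,0,-1.]); return np.c_[x,np.cross(z,x),z]
def chestpos(p): return (Rn.from_euler('z',C[2]).as_matrix().T@(np.asarray(p)-[C[0],C[1],0]))
def to(p):
    o,R,t=tool(); return R.T@(np.asarray(p)-t)/10
def rv(G):
    o,R,t=tool(); return Rn.from_matrix(R.T@G).as_rotvec()
E
python3 - <<'E'
from h import *
o,R,t=tool(); print(o["time"],R.round(3),t,o["contact_force"])
print(rv(goal_R()))
print("wp1",to([430,-100,430]).round(2), "up", to([180,-493,430]).round(2))
G=goal_R(); print("wp1 to wp2 in goal axes",(G.T@(np.array([400,290,430])-[430,-100,430])/10).round(2))
E
```

```text
0.1 [[-0.     0.939  0.344]
 [ 0.001  0.344 -0.939]
 [-1.     0.    -0.001]] [ 180.35966016 -492.69385883  248.13383532] [ 0.00805747 -0.08194358 -0.13835627]
[-0.53502118 -0.00125089 -0.00055565]
wp1 [-18.14  36.94 -28.32] up [-1.819e+01 -4.000e-02 -1.000e-02]
wp1 to wp2 in goal axes [  0.   28.3 -27. ]
```

>>> arm_command:
  plan:
    - {"tx": -2, "jaw": -1}
    - {"tx": -3, "jaw": -1}
    - {"tx": -3, "jaw": -1}
    - {"tx": -3, "jaw": -1}
    - {"tx": -3, "jaw": -1}
    - {"tx": -3, "jaw": -1}
    - {"tx": -1.2, "jaw": -1}
    - {"wx": -0.107, "jaw": -1}
    - {"wx": -0.107, "jaw": -1}
    - {"wx": -0.107, "jaw": -1}
    - {"wx": -0.107, "jaw": -1}
    - {"wx": -0.107, "jaw": -1}
    - {"jaw": -1}
    - {"jaw": -1}

```text
invalid input at $.plan[0]: expected keys tx, ty, tz, wx, wy, wz, jaw
```

```bash
python3 - <<'E'
from h import *
o,R,t=tool(); print(o["time"],t,o["contact_force"],o["grip_width"],o["joint_positions"])
print(rv(goal_R()))
print("wp1",to([430,-100,430]).round(2))
E
```

```text
0.1 [ 180.35966016 -492.69385883  248.13383532] [ 0.00805747 -0.08194358 -0.13835627] 92.11266970969999 [-1.36601785e+00  3.42624258e-01  1.52490875e+00  6.38339250e-06
  1.27541211e+00 -1.45998451e-01]
[-0.53502118 -0.00125089 -0.00055565]
wp1 [-18.14  36.94 -28.32]
```

All keys are needed per row.

>>> arm_command:
  plan:
    - {"tx": -2, "ty": 0, "tz": 0, "wx": 0, "wy": 0, "wz": 0, "jaw": -1}
    - {"tx": -3, "ty": 0, "tz": 0, "wx": 0, "wy": 0, "wz": 0, "jaw": -1}
    - {"tx": -3, "ty": 0, "tz": 0, "wx": 0, "wy": 0, "wz": 0, "jaw": -1}
    - {"tx": -3, "ty": 0, "tz": 0, "wx": 0, "wy": 0, "wz": 0, "jaw": -1}
    - {"tx": -3, "ty": 0, "tz": 0, "wx": 0, "wy": 0, "wz": 0, "jaw": -1}
    - {"tx": -3, "ty": 0, "tz": 0, "wx": 0, "wy": 0, "wz": 0, "jaw": -1}
    - {"tx": -1.2, "ty": 0, "tz": 0, "wx": 0, "wy": 0, "wz": 0, "jaw": -1}
    - {"tx": 0, "ty": 0, "tz": 0, "wx": -0.107, "wy": 0, "wz": 0, "jaw": -1}
    - {"tx": 0, "ty": 0, "tz": 0, "wx": -0.107, "wy": 0, "wz": 0, "jaw": -1}
    - {"tx": 0, "ty": 0, "tz": 0, "wx": -0.107, "wy": 0, "wz": 0, "jaw": -1}
    - {"tx": 0, "ty": 0, "tz": 0, "wx": -0.107, "wy": 0, "wz": 0, "jaw": -1}
    - {"tx": 0, "ty": 0, "tz": 0, "wx": -0.107, "wy": 0, "wz": 0, "jaw": -1}
    - {"tx": 0, "ty": 0, "tz": 0, "wx": 0, "wy": 0, "wz": 0, "jaw": -1}

```text
time: 1.4
tool_pos: [180.4, -492.9, 430.3]
tcp_rot: [2.481, 1.57, 1.797]
contact_force: [0.5, -0.0, -0.7]
grip_width: 0.2
```

```bash
python3 - <<'E'
from h import *
o,R,t=tool(); print(o["time"],t,o["contact_force"],o["grip_width"],o["joint_positions"])
print(rv(goal_R()))
print("wp1",to([430,-100,430]).round(2))
E
```

```text
1.4 [ 180.41753625 -492.93301785  430.31557087] [ 0.47316534 -0.01247256 -0.74611042] 0.21510166875504846 [-1.36598789e+00  2.75085881e-01  1.13111116e+00 -1.95798789e-05
  1.73628614e+00 -6.81881261e-01]
[ 0.00089015 -0.00070381 -0.00054595]
wp1 [ 0.06 46.22 -5.49]
```

>>> arm_command:
  plan:
    - {"tx": 0, "ty": 2, "tz": -0.2, "wx": 0, "wy": 0, "wz": 0, "jaw": -1}
    - {"tx": 0, "ty": 3.5, "tz": -0.4, "wx": 0, "wy": 0, "wz": 0, "jaw": -1}
    - {"tx": 0, "ty": 3.5, "tz": -0.4, "wx": 0, "wy": 0, "wz": 0, "jaw": -1}
    - {"tx": 0, "ty": 3.5, "tz": -0.4, "wx": 0, "wy": 0, "wz": 0, "jaw": -1}
    - {"tx": 0, "ty": 3.5, "tz": -0.4, "wx": 0, "wy": 0, "wz": 0, "jaw": -1}
    - {"tx": 0, "ty": 3.5, "tz": -0.4, "wx": 0, "wy": 0, "wz": 0, "jaw": -1}
    - {"tx": 0, "ty": 3.5, "tz": -0.4, "wx": 0, "wy": 0, "wz": 0, "jaw": -1}
    - {"tx": 0, "ty": 3.5, "tz": -0.4, "wx": 0, "wy": 0, "wz": 0, "jaw": -1}
    - {"tx": 0, "ty": 3.5, "tz": -0.4, "wx": 0, "wy": 0, "wz": 0, "jaw": -1}
    - {"tx": 0, "ty": 3.5, "tz": -0.4, "wx": 0, "wy": 0, "wz": 0, "jaw": -1}
    - {"tx": 0, "ty": 3.5, "tz": -0.4, "wx": 0, "wy": 0, "wz": 0, "jaw": -1}
    - {"tx": 0, "ty": 3.5, "tz": -0.4, "wx": 0, "wy": 0, "wz": 0, "jaw": -1}
    - {"tx": 0, "ty": 3.5, "tz": -0.4, "wx": 0, "wy": 0, "wz": 0, "jaw": -1}
    - {"tx": 0, "ty": 3.2, "tz": -0.4, "wx": 0, "wy": 0, "wz": 0, "jaw": -1}

```text
time: 2.8
tool_pos: [437.8, -91.8, 430.6]
tcp_rot: [-2.353, 1.571, -3.041]
contact_force: [0.3, -0.7, 0.1]
grip_width: 0.5
```

```bash
python3 - <<'E'
from h import *
o,R,t=tool(); print(o["time"],t,o["contact_force"],o["joint_positions"])
print(rv(goal_R()))
print("wp1.5",to([440,240,430]).round(2),"wp2",to([522,321,400]).round(2))
E
```

```text
2.8 [437.80416853 -91.78887867 430.60343316] [ 0.30425935 -0.71331414  0.11477945] [-3.78263735e-01  1.15521289e-01  1.33087906e+00 -5.34609262e-05
  1.69529447e+00  3.09602832e-01]
[-2.87320311e-03 -8.12560910e-05  8.15347596e-05]
wp1.5 [  0.06  25.77 -20.9 ] wp2 [  3.06  37.24 -19.7 ]
```

>>> arm_command:
  plan:
    - {"tx": 0, "ty": 2.6, "tz": -2.1, "wx": 0, "wy": 0, "wz": 0, "jaw": -1}
    - {"tx": 0, "ty": 2.6, "tz": -2.1, "wx": 0, "wy": 0, "wz": 0, "jaw": -1}
    - {"tx": 0, "ty": 2.6, "tz": -2.1, "wx": 0, "wy": 0, "wz": 0, "jaw": -1}
    - {"tx": 0, "ty": 2.6, "tz": -2.1, "wx": 0, "wy": 0, "wz": 0, "jaw": -1}
    - {"tx": 0, "ty": 2.6, "tz": -2.1, "wx": 0, "wy": 0, "wz": 0, "jaw": -1}
    - {"tx": 0, "ty": 2.6, "tz": -2.1, "wx": 0, "wy": 0, "wz": 0, "jaw": -1}
    - {"tx": 0, "ty": 2.6, "tz": -2.1, "wx": 0, "wy": 0, "wz": 0, "jaw": -1}
    - {"tx": 0, "ty": 2.6, "tz": -2.1, "wx": 0, "wy": 0, "wz": 0, "jaw": -1}
    - {"tx": 0, "ty": 2.6, "tz": -2.1, "wx": 0, "wy": 0, "wz": 0, "jaw": -1}
    - {"tx": 0, "ty": 2.4, "tz": -2, "wx": 0, "wy": 0, "wz": 0, "jaw": -1}
    - {"tx": 0.75, "ty": 2.9, "tz": 0.3, "wx": 0, "wy": 0, "wz": 0, "jaw": -1}
    - {"tx": 0.75, "ty": 2.9, "tz": 0.3, "wx": 0, "wy": 0, "wz": 0, "jaw": -1}
    - {"tx": 0.75, "ty": 2.9, "tz": 0.3, "wx": 0, "wy": 0, "wz": 0, "jaw": -1}
    - {"tx": 0.75, "ty": 2.8, "tz": 0.3, "wx": 0, "wy": 0, "wz": 0, "jaw": -1}
    - {"tx": 0, "ty": 0, "tz": 0, "wx": 0, "wy": 0, "wz": 0, "jaw": -1}
    - {"tx": 0, "ty": 0, "tz": 0, "wx": 0, "wy": 0, "wz": 0, "jaw": -1}

```text
time: 4.4
tool_pos: [520.6, 320.2, 399.7]
tcp_rot: [-1.921, 1.569, -2.608]
contact_force: [-0.4, 0.3, 0.2]
grip_width: 0.6
```

```bash
python3 - <<'E'
from h import *
o,R,t=tool(); print(o["time"],t,o["contact_force"],o["joint_positions"])
print(rv(goal_R()), chestpos(t))
cw=cam("wrist",o); im=imaging.capture("wrist"); cv2.imwrite("pics/w1.png",im)
BL=np.array([[-72,89.7,111],[-44,89.7,111],[-44,-89.7,111],[-72,-89.7,111],[75,96,95],[75,-96,95]])
u=proj(cw,chest2w(C,BL)); print(u.round(1))
for a in u: cv2.circle(im,tuple(int(v) for v in a.round()),3,(0,0,255),1)
cv2.imwrite("pics/w1a.png",im)
E
```

```text
4.4 [520.56807195 320.177001   399.6577995 ] [-0.40777512  0.27850086  0.2116329 ] [ 4.26194923e-01  4.60793388e-01  9.37272928e-01 -2.46569778e-04
  1.74577134e+00  1.11267804e+00]
[-0.00152577 -0.00077664  0.00212034] [-58.78203231  38.07653711 399.6577995 ]
[[305.  151.3]
 [329.8 151.2]
 [328.7 297.1]
 [306.5 297.2]
 [431.5 144.7]
 [419.4 296.1]]
```

View pics/w1a.png

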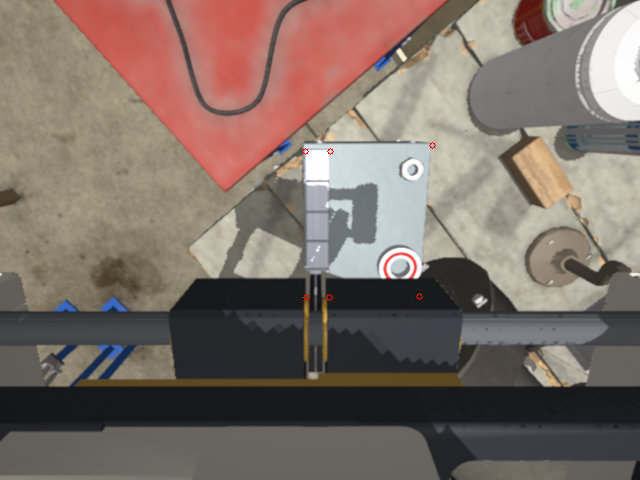

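>>> arm_command:
  plan:
    - {"tx": 1, "ty": 1.1, "tz": -0.2, "wx": 0, "wy": 0, "wz": 0, "jaw": -1}
    - {"tx": 3, "ty": 1.1, "tz": -0.2, "wx": 0, "wy": 0, "wz": 0, "jaw": -1}
    - {"tx": 4, "ty": 1.2, "tz": -0.1, "wx": 0, "wy": 0, "wz": 0, "jaw": -1}
    - {"tx": 4, "ty": 0, "tz": 0, "wx": 0, "wy": 0, "wz": 0, "jaw": -1}
    - {"tx": 4, "ty": 0, "tz": 0, "wx": 0, "wy": 0, "wz": 0, "jaw": -1}
    - {"tx": 4, "ty": 0, "tz": 0, "wx": 0, "wy": 0, "wz": 0, "jaw": -1}
    - {"tx": 3, "ty": 0, "tz": 0, "wx": 0, "wy": 0, "wz": 0, "jaw": -1}
    - {"tx": 2, "ty": 0, "tz": 0, "wx": 0, "wy": 0, "wz": 0, "jaw": -1}
    - {"tx": 0.5, "ty": 0, "tz": 0, "wx": 0, "wy": 0, "wz": 0, "jaw": -1}
    - {"tx": 0, "ty": 0, "tz": 0, "wx": 0, "wy": 0, "wz": 0, "jaw": -1}
    - {"tx": 0, "ty": 0, "tz": 0, "wx": 0, "wy": 0, "wz": 0, "jaw": -1}

```text
time: 5.55
tool_pos: [539.0, 350.0, 147.3]
tcp_rot: [1.125, 1.568, 0.44]
contact_force: [0.6, 0.6, 0.1]
grip_width: 0.2
```

```bash
cat > st.py <<'E'
from h import *
o,R,t=tool(); print(o["time"],"chest",chestpos(t).round(2),"tipz",(t+R[:,0]*22)[2].round(2),"F",o["contact_force"].round(2),"rv",rv(goal_R()).round(4),"q",o["joint_positions"].round(2),o["grip_width"])
E
python3 st.py; python3 - <<'E'
from h import *
o=readout.get_obs();cw=cam("wrist",o); im=imaging.capture("wrist"); cv2.imwrite("pics/w2.png",im)
cv2.imwrite("pics/s2.png",cv2.resize(imaging.capture("side")[180:420,160:480],None,fx=2.4,fy=2.4,interpolation=cv2.INTER_CUBIC))
E
```

```text
5.55 chest [-63.39  72.84 147.34] tipz 125.34 F [0.64 0.57 0.06] rv [-0.0003  0.0012 -0.0025] q [ 0.46  0.64  1.31 -0.    1.18  1.14] 0.1640775618348343
```

View pics/s2.png

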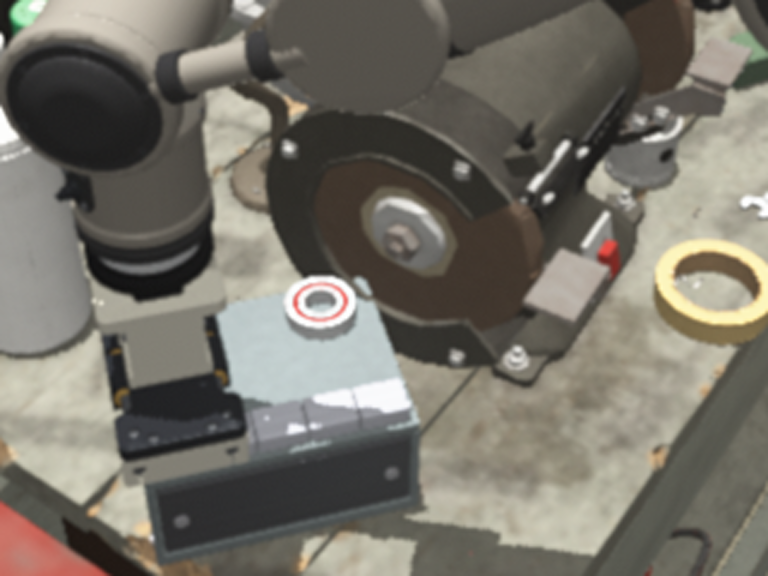

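View pics/w2.png

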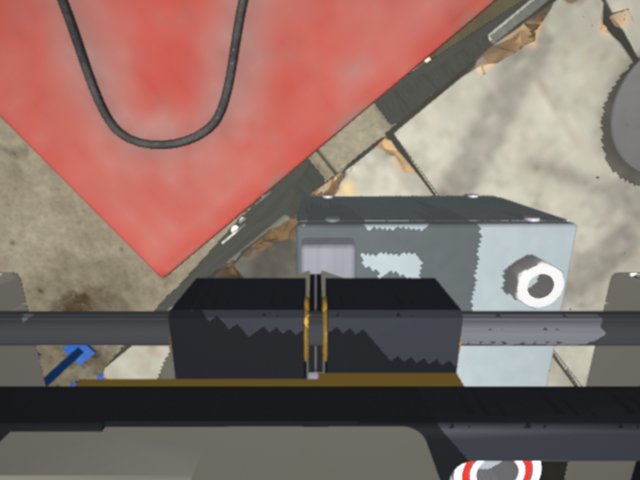

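>>> arm_command:
  plan:
    - {"tx": 0.6, "ty": 0, "tz": 0, "wx": 0, "wy": 0, "wz": 0, "jaw": -1}
    - {"tx": 0.5, "ty": 0, "tz": 0, "wx": 0, "wy": 0, "wz": 0, "jaw": -1}
    - {"tx": 0.1, "ty": 0, "tz": 0, "wx": 0, "wy": 0, "wz": 0, "jaw": -1}
    - {"tx": 0, "ty": 0, "tz": 0, "wx": 0, "wy": 0, "wz": 0, "jaw": -1}

```text
time: 6.05
tool_pos: [538.2, 349.6, 133.5]
tcp_rot: [-1.783, 1.57, -2.468]
contact_force: [0.4, -0.1, 0.4]
grip_width: 0.3
```

>>> arm_command:
  plan:
    - {"tx": 0.1, "ty": 0, "tz": 0, "wx": 0, "wy": 0, "wz": 0, "jaw": -1}
    - {"tx": 0, "ty": 0, "tz": 0, "wx": 0, "wy": 0, "wz": 0, "jaw": -1}

```text
time: 6.25
tool_pos: [538.3, 349.6, 133.3]
tcp_rot: [0.732, 1.57, 0.047]
contact_force: [-0.9, -1.3, 5.0]
grip_width: 0.6
```

>>> arm_command:
  plan:
    - {"tx": 0.05, "ty": 0, "tz": 0, "wx": 0, "wy": 0, "wz": 0, "jaw": -1}
    - {"tx": 0, "ty": 0, "tz": 0, "wx": 0, "wy": 0, "wz": 0, "jaw": -1}

```text
time: 6.45
tool_pos: [538.3, 349.7, 133.3]
tcp_rot: [0.9, 1.57, 0.215]
contact_force: [-2.9, -2.6, 7.9]
grip_width: 0.6
```

>>> arm_command:
  plan:
    - {"tx": -0.5, "ty": 0, "tz": 0, "wx": 0, "wy": 0, "wz": 0, "jaw": -1}
    - {"tx": 0, "ty": -1.8, "tz": 0, "wx": 0, "wy": 0, "wz": 0, "jaw": -1}
    - {"tx": 0, "ty": -1.8, "tz": 0, "wx": 0, "wy": 0, "wz": 0, "jaw": -1}
    - {"tx": 0.35, "ty": 0, "tz": 0, "wx": 0, "wy": 0, "wz": 0, "jaw": -1}
    - {"tx": 0.05, "ty": 0, "tz": 0, "wx": 0, "wy": 0, "wz": 0, "jaw": -1}
    - {"tx": 0, "ty": 0, "tz": 0, "wx": 0, "wy": 0, "wz": 0, "jaw": -1}

```text
time: 7.05
tool_pos: [516.0, 322.0, 133.3]
tcp_rot: [0.582, 1.57, -0.103]
contact_force: [-1.7, -1.1, 3.2]
grip_width: 0.1
```

>>> arm_command:
  plan:
    - {"tx": 0.07, "ty": 0, "tz": 0, "wx": 0, "wy": 0, "wz": 0, "jaw": -1}
    - {"tx": 0, "ty": 0, "tz": 0, "wx": 0, "wy": 0, "wz": 0, "jaw": -1}

```text
time: 7.25
tool_pos: [516.0, 322.1, 133.3]
tcp_rot: [0.709, 1.57, 0.024]
contact_force: [-2.5, -3.3, 8.0]
grip_width: 0.4
```

```bash
python3 st.py
```

```text
7.25 chest [-63.53  36.69 133.27] tipz 111.27 F [-2.48 -3.34  7.95] rv [ 0.0003  0.0006 -0.0006] q [ 0.43  0.6   1.44 -0.    1.1   1.12] 0.35389724689267066
```

y=36 is solid as well. Next y=0.

>>> arm_command:
  plan:
    - {"tx": -0.5, "ty": 0, "tz": 0, "wx": 0, "wy": 0, "wz": 0, "jaw": -1}
    - {"tx": 0, "ty": -1.8, "tz": 0, "wx": 0, "wy": 0, "wz": 0, "jaw": -1}
    - {"tx": 0, "ty": -1.8, "tz": 0, "wx": 0, "wy": 0, "wz": 0, "jaw": -1}
    - {"tx": 0.35, "ty": 0, "tz": 0, "wx": 0, "wy": 0, "wz": 0, "jaw": -1}
    - {"tx": 0.05, "ty": 0, "tz": 0, "wx": 0, "wy": 0, "wz": 0, "jaw": -1}
    - {"tx": 0, "ty": 0, "tz": 0, "wx": 0, "wy": 0, "wz": 0, "jaw": -1}

```text
time: 7.85
tool_pos: [493.4, 294.5, 133.4]
tcp_rot: [1.224, 1.57, 0.539]
contact_force: [0.6, 1.1, -0.5]
grip_width: 0.6
```

>>> arm_command:
  plan:
    - {"tx": 0.05, "ty": 0, "tz": 0, "wx": 0, "wy": 0, "wz": 0, "jaw": -1}
    - {"tx": 0, "ty": 0, "tz": 0, "wx": 0, "wy": 0, "wz": 0, "jaw": -1}

```text
time: 8.05
tool_pos: [493.5, 294.6, 133.3]
tcp_rot: [1.197, 1.569, 0.513]
contact_force: [0.1, 1.2, 2.2]
grip_width: 0.7
```

```bash
python3 st.py
```

```text
8.05 chest [-63.57   1.09 133.29] tipz 111.29 F [0.08 1.17 2.22] rv [ 0.0002  0.0006 -0.0015] q [0.4  0.54 1.54 0.   1.06 1.09] 0.6944661132877051
```

>>> arm_command:
  plan:
    - {"tx": 0.07, "ty": 0, "tz": 0, "wx": 0, "wy": 0, "wz": 0, "jaw": -1}
    - {"tx": 0, "ty": 0, "tz": 0, "wx": 0, "wy": 0, "wz": 0, "jaw": -1}

```text
time: 8.25
tool_pos: [493.4, 294.6, 133.3]
tcp_rot: [1.221, 1.568, 0.536]
contact_force: [-1.4, 0.4, 7.0]
grip_width: 0.5
```

```bash
python3 st.py
```

```text
8.25 chest [-63.58   1.07 133.25] tipz 111.25 F [-1.4   0.38  6.95] rv [ 0.0001  0.0008 -0.0022] q [0.4  0.54 1.54 0.   1.05 1.09] 0.46494525157817984
```

>>> arm_command:
  plan:
    - {"tx": -0.5, "ty": 0, "tz": 0, "wx": 0, "wy": 0, "wz": 0, "jaw": -1}
    - {"tx": 0, "ty": -1.8, "tz": 0, "wx": 0, "wy": 0, "wz": 0, "jaw": -1}
    - {"tx": 0, "ty": -1.9, "tz": 0, "wx": 0, "wy": 0, "wz": 0, "jaw": -1}
    - {"tx": 0.35, "ty": 0, "tz": 0, "wx": 0, "wy": 0, "wz": 0, "jaw": -1}
    - {"tx": 0.05, "ty": 0, "tz": 0, "wx": 0, "wy": 0, "wz": 0, "jaw": -1}
    - {"tx": 0, "ty": 0, "tz": 0, "wx": 0, "wy": 0, "wz": 0, "jaw": -1}

```text
time: 8.85
tool_pos: [469.8, 265.6, 133.2]
tcp_rot: [0.653, 1.571, -0.032]
contact_force: [-0.8, -0.0, -0.6]
grip_width: 0.5
```

>>> arm_command:
  plan:
    - {"tx": 0.07, "ty": 0, "tz": 0, "wx": 0, "wy": 0, "wz": 0, "jaw": -1}
    - {"tx": 0, "ty": 0, "tz": 0, "wx": 0, "wy": 0, "wz": 0, "jaw": -1}

```text
time: 9.05
tool_pos: [469.8, 265.6, 132.6]
tcp_rot: [1.036, 1.57, 0.351]
contact_force: [1.3, -0.6, 1.4]
grip_width: 0.5
```

```bash
python3 st.py
```

```text
9.05 chest [-63.56 -36.24 132.55] tipz 110.55 F [ 1.27 -0.63  1.39] rv [ 0.0002  0.0004 -0.0006] q [ 0.37  0.49  1.64 -0.    1.01  1.06] 0.4672529848972187
```

Already 0.7 mm below the other tops at about 1.4 N: promising. Go on.

>>> arm_command:
  plan:
    - {"tx": 0.1, "ty": 0, "tz": 0, "wx": 0, "wy": 0, "wz": 0, "jaw": -1}
    - {"tx": 0, "ty": 0, "tz": 0, "wx": 0, "wy": 0, "wz": 0, "jaw": -1}

```text
time: 9.25
tool_pos: [469.7, 265.5, 131.6]
tcp_rot: [1.099, 1.57, 0.414]
contact_force: [0.5, 0.8, 1.0]
grip_width: 0.4
```

>>> arm_command:
  plan:
    - {"tx": 0.1, "ty": 0, "tz": 0, "wx": 0, "wy": 0, "wz": 0, "jaw": -1}
    - {"tx": 0, "ty": 0, "tz": 0, "wx": 0, "wy": 0, "wz": 0, "jaw": -1}

```text
time: 9.45
tool_pos: [469.5, 265.3, 130.6]
tcp_rot: [0.993, 1.57, 0.308]
contact_force: [1.0, 0.5, 0.5]
grip_width: 0.1
```

```bash
python3 st.py
```

```text
9.45 chest [-63.62 -36.7  130.57] tipz 108.57 F [1.02 0.55 0.48] rv [-0.      0.0002 -0.0003] q [ 0.37  0.49  1.65 -0.    1.    1.06] 0.07189040578920028
```

>>> arm_command:
  plan:
    - {"tx": 0.1, "ty": 0, "tz": 0, "wx": 0, "wy": 0, "wz": 0, "jaw": -1}
    - {"tx": 0.1, "ty": 0, "tz": 0, "wx": 0, "wy": 0, "wz": 0, "jaw": -1}
    - {"tx": 0.1, "ty": 0, "tz": 0, "wx": 0, "wy": 0, "wz": 0, "jaw": -1}
    - {"tx": 0.1, "ty": 0, "tz": 0, "wx": 0, "wy": 0, "wz": 0, "jaw": -1}
    - {"tx": 0, "ty": 0, "tz": 0, "wx": 0, "wy": 0, "wz": 0, "jaw": -1}

```text
time: 9.95
tool_pos: [469.4, 265.2, 126.5]
tcp_rot: [0.199, 1.571, -0.487]
contact_force: [1.2, 0.9, 1.7]
grip_width: 0.8
```

```bash
python3 st.py
```

```text
9.95 chest [-63.65 -36.85 126.5 ] tipz 104.5 F [1.23 0.86 1.66] rv [-0.      0.0001 -0.    ] q [ 0.37  0.5   1.65 -0.    0.99  1.06] 0.8113409244130398
```

>>> arm_command:
  plan:
    - {"tx": 0.1, "ty": 0, "tz": 0, "wx": 0, "wy": 0, "wz": 0, "jaw": -1}
    - {"tx": 0, "ty": 0, "tz": 0, "wx": 0, "wy": 0, "wz": 0, "jaw": -1}

```text
time: 10.15
tool_pos: [469.4, 265.3, 126.1]
tcp_rot: [0.864, 1.57, 0.179]
contact_force: [-0.5, 0.4, 4.9]
grip_width: 0.3
```

>>> arm_command:
  plan:
    - {"tx": 0.1, "ty": 0, "tz": 0, "wx": 0, "wy": 0, "wz": 0, "jaw": -1}
    - {"tx": 0, "ty": 0, "tz": 0, "wx": 0, "wy": 0, "wz": 0, "jaw": -1}

```text
time: 10.35
tool_pos: [469.4, 265.3, 125.3]
tcp_rot: [0.899, 1.57, 0.214]
contact_force: [-0.4, 0.1, 7.3]
grip_width: 0.9
```

>>> arm_command:
  plan:
    - {"tx": 0.1, "ty": 0, "tz": 0, "wx": 0, "wy": 0, "wz": 0, "jaw": -1}
    - {"tx": 0.1, "ty": 0, "tz": 0, "wx": 0, "wy": 0, "wz": 0, "jaw": -1}
    - {"tx": 0.1, "ty": 0, "tz": 0, "wx": 0, "wy": 0, "wz": 0, "jaw": -1}
    - {"tx": 0, "ty": 0, "tz": 0, "wx": 0, "wy": 0, "wz": 0, "jaw": -1}

```text
time: 10.75
tool_pos: [469.5, 265.3, 122.6]
tcp_rot: [0.919, 1.57, 0.234]
contact_force: [-1.6, -0.6, 9.4]
grip_width: 0.3
```

>>> arm_command:
  plan:
    - {"tx": 0.1, "ty": 0, "tz": 0, "wx": 0, "wy": 0, "wz": 0, "jaw": -1}
    - {"tx": 0.1, "ty": 0, "tz": 0, "wx": 0, "wy": 0, "wz": 0, "jaw": -1}
    - {"tx": 0, "ty": 0, "tz": 0, "wx": 0, "wy": 0, "wz": 0, "jaw": -1}

```text
time: 11.05
tool_pos: [469.4, 265.3, 120.2]
tcp_rot: [0.883, 1.57, 0.198]
contact_force: [0.0, 0.4, 7.0]
grip_width: 0.5
```

>>> arm_command:
  plan:
    - {"tx": 0.07, "ty": 0, "tz": 0, "wx": 0, "wy": 0, "wz": 0, "jaw": -1}
    - {"tx": 0, "ty": 0, "tz": 0, "wx": 0, "wy": 0, "wz": 0, "jaw": -1}

```text
time: 11.25
tool_pos: [469.4, 265.3, 120.1]
tcp_rot: [0.921, 1.57, 0.237]
contact_force: [-2.3, 0.1, 11.4]
grip_width: 0.4
```

```bash
python3 st.py; python3 - <<'E'
from h import *
cv2.imwrite("pics/s3.png",cv2.resize(imaging.capture("side")[180:420,160:480],None,fx=2.4,fy=2.4,interpolation=cv2.INTER_CUBIC))
E
```

```text
11.25 chest [-63.68 -36.78 120.05] tipz 98.05 F [-2.25  0.11 11.4 ] rv [ 0.0001  0.0005 -0.0007] q [ 0.37  0.5   1.66 -0.    0.98  1.06] 0.3900961046608313
```

View pics/s3.png

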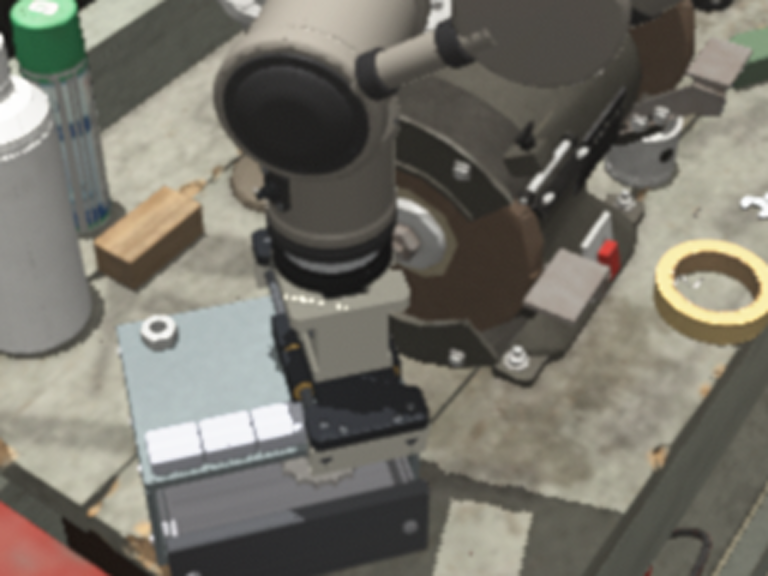

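>>> arm_command:
  plan:
    - {"tx": -0.5, "ty": 0, "tz": 0, "wx": 0, "wy": 0, "wz": 0, "jaw": -1}
    - {"tx": -1.5, "ty": 0, "tz": 0, "wx": 0, "wy": 0, "wz": 0, "jaw": -1}
    - {"tx": -3, "ty": 0, "tz": 0, "wx": 0, "wy": 0, "wz": 0, "jaw": -1}
    - {"tx": -1, "ty": 1.2, "tz": -1.3, "wx": 0, "wy": 0, "wz": 0, "jaw": -1}
    - {"tx": 0, "ty": 1.3, "tz": -1.4, "wx": 0, "wy": 0, "wz": 0, "jaw": -1}
    - {"tx": 0, "ty": 1.2, "tz": -1.4, "wx": 0, "wy": 0, "wz": 0, "jaw": -1}
    - {"tx": 0, "ty": 0, "tz": 0, "wx": 0, "wy": 0, "wz": 0, "jaw": -1}
    - {"tx": 0, "ty": 0, "tz": 0, "wx": 0, "wy": 0, "wz": 0, "jaw": -1}

```text
time: 12.1
tool_pos: [460.5, 319.4, 178.3]
tcp_rot: [-1.66, 1.569, -2.344]
contact_force: [0.2, -0.2, 0.3]
grip_width: 0.7
```

```bash
python3 st.py; cat > ov.py <<'E'
from h import *
import sys
dx=float(sys.argv[1]); tag=sys.argv[2]
P=np.array([[-75-dx,89,82],[-63-dx,89,82],[-75-dx,-89,82],[-63-dx,-89,82],[-75-dx,89,14],[-75-dx,-89,14],[-75,96,95],[-75,-96,95]])
for n,(r0,r1,c0,c1) in {"side":(240,440,180,400),"top":(190,350,140,320)}.items():
    im=imaging.capture(n); f=3.0 if n=="side" else 4.2
    z=cv2.resize(im[r0:r1,c0:c1],None,fx=f,fy=f,interpolation=cv2.INTER_CUBIC)
    for a in proj(cam(n),chest2w(C,P)):
        b=((a-[c0,r0]+.5)*f).round().astype(int); cv2.drawMarker(z,(int(b[0]),int(b[1])),(0,0,255),cv2.MARKER_CROSS,9)
    cv2.imwrite(f"pics/{n}_{tag}.png",z)
E
python3 ov.py 70 a
```

```text
12.1 chest [-104.85   -0.51  178.28] tipz 156.28 F [ 0.23 -0.22  0.32] rv [ 0.001  -0.0002  0.0019] q [ 0.47  0.47  1.53 -0.    1.15  1.15] 0.6576708312660063
```

View pics/side_a.png

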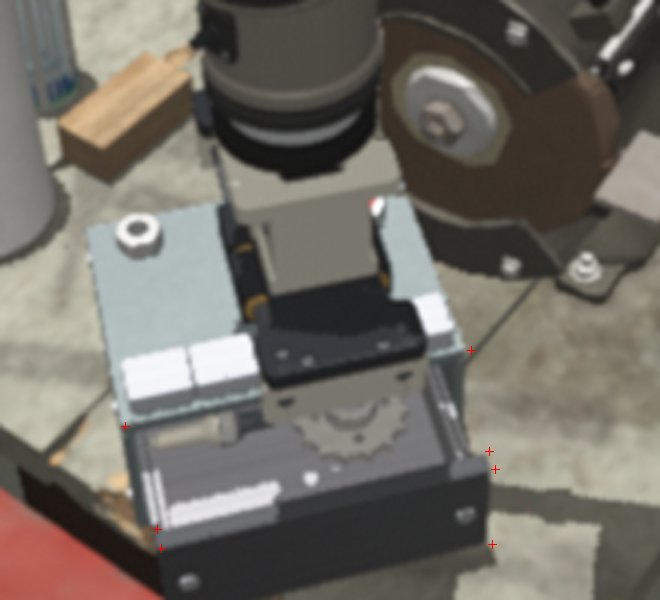

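View pics/top_a.png

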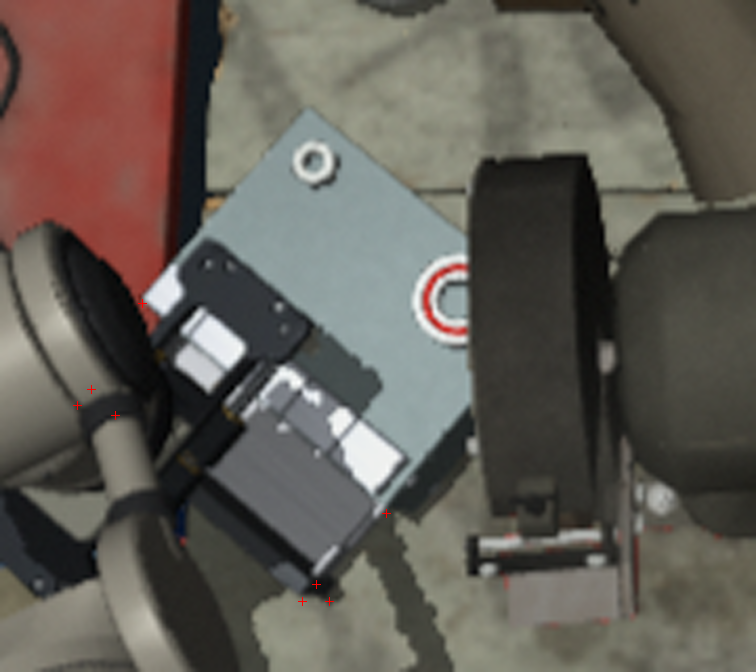

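>>> arm_command:
  plan:
    - {"tx": 1.5, "ty": 0, "tz": 0, "wx": 0, "wy": 0, "wz": 0, "jaw": -1}
    - {"tx": 2, "ty": 0, "tz": 0, "wx": 0, "wy": 0, "wz": 0, "jaw": -1}
    - {"tx": 2, "ty": 0, "tz": 0, "wx": 0, "wy": 0, "wz": 0, "jaw": -1}
    - {"tx": 1, "ty": 0, "tz": 0, "wx": 0, "wy": 0, "wz": 0, "jaw": -1}
    - {"tx": 0.5, "ty": 0, "tz": 0, "wx": 0, "wy": 0, "wz": 0, "jaw": -1}
    - {"tx": 0, "ty": 0, "tz": 0, "wx": 0, "wy": 0, "wz": 0, "jaw": -1}

```text
time: 12.8
tool_pos: [461.0, 319.4, 108.6]
tcp_rot: [-1.783, 1.57, -2.469]
contact_force: [0.7, -0.3, -0.0]
grip_width: 0.8
```

```bash
python3 st.py
```

```text
12.8 chest [-104.39   -0.18  108.62] tipz 86.62 F [ 0.71 -0.3  -0.04] rv [-0.0005 -0.0002  0.0009] q [ 0.47  0.55  1.61 -0.    0.98  1.15] 0.8388650529899814
```

>>> arm_command:
  plan:
    - {"tx": 0.8, "ty": 0, "tz": 0, "wx": 0, "wy": 0, "wz": 0, "jaw": -1}
    - {"tx": 0.8, "ty": 0, "tz": 0, "wx": 0, "wy": 0, "wz": 0, "jaw": -1}
    - {"tx": 0.8, "ty": 0, "tz": 0, "wx": 0, "wy": 0, "wz": 0, "jaw": -1}
    - {"tx": 0, "ty": 0, "tz": 0, "wx": 0, "wy": 0, "wz": 0, "jaw": -1}

```text
time: 13.2
tool_pos: [460.3, 319.4, 83.6]
tcp_rot: [-1.935, 1.568, -2.62]
contact_force: [-0.2, -0.0, 0.1]
grip_width: 0.1
```

```bash
python3 st.py
```

```text
13.2 chest [-104.99   -0.63   83.59] tipz 61.59 F [-0.2  -0.03  0.07] rv [ 0.     -0.0008  0.0022] q [ 0.47  0.59  1.63 -0.    0.93  1.16] 0.13662361137682824
```

Now pull along chest -x (tool -z): 8 mm free, then slowly.

>>> arm_command:
  plan:
    - {"tx": 0, "ty": 0, "tz": -0.3, "wx": 0, "wy": 0, "wz": 0, "jaw": -1}
    - {"tx": 0, "ty": 0, "tz": -0.3, "wx": 0, "wy": 0, "wz": 0, "jaw": -1}
    - {"tx": 0, "ty": 0, "tz": -0.2, "wx": 0, "wy": 0, "wz": 0, "jaw": -1}
    - {"tx": 0, "ty": 0, "tz": -0.2, "wx": 0, "wy": 0, "wz": 0, "jaw": -1}
    - {"tx": 0, "ty": 0, "tz": -0.2, "wx": 0, "wy": 0, "wz": 0, "jaw": -1}
    - {"tx": 0, "ty": 0, "tz": -0.2, "wx": 0, "wy": 0, "wz": 0, "jaw": -1}
    - {"tx": 0, "ty": 0, "tz": -0.2, "wx": 0, "wy": 0, "wz": 0, "jaw": -1}
    - {"tx": 0, "ty": 0, "tz": -0.2, "wx": 0, "wy": 0, "wz": 0, "jaw": -1}

```text
time: 14.0
tool_pos: [447.2, 331.2, 85.0]
tcp_rot: [0.671, 1.57, -0.014]
contact_force: [1.2, -1.4, 0.8]
grip_width: 0.3
```

>>> arm_command:
  plan:
    - {"tx": 0, "ty": 0, "tz": -0.2, "wx": 0, "wy": 0, "wz": 0, "jaw": -1}
    - {"tx": 0, "ty": 0, "tz": -0.2, "wx": 0, "wy": 0, "wz": 0, "jaw": -1}
    - {"tx": 0, "ty": 0, "tz": -0.2, "wx": 0, "wy": 0, "wz": 0, "jaw": -1}
    - {"tx": 0, "ty": 0, "tz": -0.2, "wx": 0, "wy": 0, "wz": 0, "jaw": -1}
    - {"tx": 0, "ty": 0, "tz": -0.2, "wx": 0, "wy": 0, "wz": 0, "jaw": -1}
    - {"tx": 0, "ty": 0, "tz": -0.2, "wx": 0, "wy": 0, "wz": 0, "jaw": -1}

```text
time: 14.6
tool_pos: [437.7, 338.9, 85.0]
tcp_rot: [0.803, 1.571, 0.118]
contact_force: [1.9, -1.8, 2.0]
grip_width: 0.4
```

```bash
python3 st.py
```

```text
14.6 chest [-134.84    0.17   84.96] tipz 62.96 F [ 1.91 -1.82  1.95] rv [ 0.      0.0001 -0.0001] q [ 0.52  0.57  1.65 -0.    0.92  1.21] 0.35010105925796436
```

>>> arm_command:
  plan:
    - {"tx": 0, "ty": 0, "tz": -0.2, "wx": 0, "wy": 0, "wz": 0, "jaw": -1}
    - {"tx": 0, "ty": 0, "tz": -0.2, "wx": 0, "wy": 0, "wz": 0, "jaw": -1}
    - {"tx": 0, "ty": 0, "tz": -0.2, "wx": 0, "wy": 0, "wz": 0, "jaw": -1}
    - {"tx": 0, "ty": 0, "tz": -0.2, "wx": 0, "wy": 0, "wz": 0, "jaw": -1}
    - {"tx": 0, "ty": 0, "tz": -0.2, "wx": 0, "wy": 0, "wz": 0, "jaw": -1}
    - {"tx": 0, "ty": 0, "tz": -0.2, "wx": 0, "wy": 0, "wz": 0, "jaw": -1}
    - {"tx": 0, "ty": 0, "tz": -0.2, "wx": 0, "wy": 0, "wz": 0, "jaw": -1}
    - {"tx": 0, "ty": 0, "tz": -0.2, "wx": 0, "wy": 0, "wz": 0, "jaw": -1}
    - {"tx": 0, "ty": 0, "tz": -0.2, "wx": 0, "wy": 0, "wz": 0, "jaw": -1}

```text
time: 15.5
tool_pos: [423.7, 350.3, 84.9]
tcp_rot: [-0.666, 1.571, -1.351]
contact_force: [1.9, -1.6, 1.4]
grip_width: 0.3
```

```bash
python3 st.py
```

```text
15.5 chest [-1.5284e+02  9.0000e-02  8.4870e+01] tipz 62.87 F [ 1.9 -1.6  1.4] rv [0.0001 0.0001 0.0001] q [ 0.55  0.57  1.66 -0.    0.91  1.24] 0.3488208371360868
```

>>> arm_command:
  plan:
    - {"tx": 0, "ty": 0, "tz": -0.1, "wx": 0, "wy": 0, "wz": 0, "jaw": -1}
    - {"tx": 0, "ty": 0, "tz": -0.1, "wx": 0, "wy": 0, "wz": 0, "jaw": -1}
    - {"tx": 0, "ty": 0, "tz": -0.1, "wx": 0, "wy": 0, "wz": 0, "jaw": -1}

```text
time: 15.8
tool_pos: [421.4, 352.1, 84.8]
tcp_rot: [-1.412, 1.571, -2.097]
contact_force: [1.0, -0.5, 1.8]
grip_width: 0.3
```

>>> arm_command:
  plan:
    - {"tx": 0, "ty": 0, "tz": -0.1, "wx": 0, "wy": 0, "wz": 0, "jaw": -1}
    - {"tx": 0, "ty": 0, "tz": -0.1, "wx": 0, "wy": 0, "wz": 0, "jaw": -1}

```text
time: 16.0
tool_pos: [419.9, 353.4, 84.8]
tcp_rot: [-0.886, 1.571, -1.571]
contact_force: [2.1, -1.1, 1.7]
grip_width: 0.3
```

```bash
python3 st.py
```

```text
16.0 chest [-1.5771e+02  9.0000e-02  8.4840e+01] tipz 62.84 F [ 2.09 -1.08  1.66] rv [-0.0001  0.0001  0.0001] q [ 0.56  0.57  1.66 -0.    0.91  1.25] 0.3306844452658856
```

>>> arm_command:
  plan:
    - {"tx": 0, "ty": 0, "tz": -0.1, "wx": 0, "wy": 0, "wz": 0, "jaw": -1}
    - {"tx": 0, "ty": 0, "tz": 0, "wx": 0, "wy": 0, "wz": 0, "jaw": -1}

```text
time: 16.2
tool_pos: [419.0, 354.1, 84.8]
tcp_rot: [-2.121, 1.571, -2.806]
contact_force: [1.1, -0.3, 1.4]
grip_width: 0.5
```

>>> arm_command:
  plan:
    - {"tx": 0, "ty": 0, "tz": -0.1, "wx": 0, "wy": 0, "wz": 0, "jaw": -1}
    - {"tx": 0, "ty": 0, "tz": 0, "wx": 0, "wy": 0, "wz": 0, "jaw": -1}

```text
time: 16.4
tool_pos: [418.5, 354.5, 84.8]
tcp_rot: [-0.478, 1.57, -1.162]
contact_force: [1.6, -0.9, 0.5]
grip_width: 0.5
```

>>> arm_command:
  plan:
    - {"tx": 0, "ty": 0, "tz": -0.1, "wx": 0, "wy": 0, "wz": 0, "jaw": -1}
    - {"tx": 0, "ty": 0, "tz": 0, "wx": 0, "wy": 0, "wz": 0, "jaw": -1}

```text
time: 16.6
tool_pos: [418.3, 354.7, 84.8]
tcp_rot: [-0.026, 1.569, -0.711]
contact_force: [4.7, -4.5, -0.2]
grip_width: 0.3
```

```bash
python3 st.py
```

```text
16.6 chest [-1.5978e+02  1.0000e-01  8.4830e+01] tipz 62.83 F [ 4.67 -4.52 -0.23] rv [0.0003 0.0016 0.    ] q [ 0.56  0.57  1.66 -0.    0.91  1.25] 0.3234636081731288
```

>>> arm_command:
  plan:
    - {"tx": 0, "ty": 0, "tz": -0.1, "wx": 0, "wy": 0, "wz": 0, "jaw": -1}
    - {"tx": 0, "ty": 0, "tz": 0, "wx": 0, "wy": 0, "wz": 0, "jaw": -1}

```text
time: 16.8
tool_pos: [418.2, 354.8, 84.8]
tcp_rot: [0.026, 1.568, -0.659]
contact_force: [8.2, -7.6, -1.0]
grip_width: 0.4
```

```bash
python3 st.py
```

```text
16.8 chest [-1.5992e+02  1.3000e-01  8.4820e+01] tipz 62.82 F [ 8.24 -7.62 -0.99] rv [ 0.0003  0.0028 -0.0001] q [ 0.57  0.57  1.66 -0.    0.91  1.25] 0.3660537663956368
```

>>> arm_command:
  plan:
    - {"tx": 0, "ty": 0, "tz": 0.4, "wx": 0, "wy": 0, "wz": 0, "jaw": -1}
    - {"tx": 0, "ty": 0, "tz": 0.5, "wx": 0, "wy": 0, "wz": 0, "jaw": -1}
    - {"tx": 0, "ty": 0, "tz": 0.4, "wx": 0, "wy": 0, "wz": 0, "jaw": -1}
    - {"tx": 0, "ty": 0, "tz": 0, "wx": 0, "wy": 0, "wz": 0, "jaw": -1}

```text
time: 17.2
tool_pos: [427.1, 347.4, 84.8]
tcp_rot: [-2.258, 1.57, -2.943]
contact_force: [0.3, -0.1, -0.8]
grip_width: 0.6
```

```bash
python3 st.py
```

```text
17.2 chest [-1.4841e+02  2.0000e-02  8.4760e+01] tipz 62.76 F [ 0.28 -0.07 -0.83] rv [-0.0005 -0.0002  0.0003] q [0.54 0.57 1.66 0.   0.92 1.23] 0.5988079745674851
```

>>> arm_command:
  plan:
    - {"tx": -1, "ty": 0, "tz": 0, "wx": 0, "wy": 0, "wz": 0, "jaw": -1}
    - {"tx": -2, "ty": 0, "tz": 0, "wx": 0, "wy": 0, "wz": 0, "jaw": -1}
    - {"tx": -3, "ty": 0, "tz": 0, "wx": 0, "wy": 0, "wz": 0, "jaw": -1}
    - {"tx": -4, "ty": 0, "tz": 0, "wx": 0, "wy": 0, "wz": 0, "jaw": -1}
    - {"tx": -4, "ty": 0, "tz": 0, "wx": 0, "wy": 0, "wz": 0, "jaw": -1}
    - {"tx": -4, "ty": 0, "tz": 0, "wx": 0, "wy": 0, "wz": 0, "jaw": -1}
    - {"tx": -2, "ty": 0, "tz": 0, "wx": 0, "wy": 0, "wz": 0, "jaw": -1}
    - {"tx": 0, "ty": 0, "tz": 0, "wx": 0, "wy": 0, "wz": 0, "jaw": -1}
    - {"tx": 0, "ty": 0, "tz": 0, "wx": 0, "wy": 0, "wz": 0, "jaw": -1}

```text
time: 18.1
tool_pos: [426.5, 347.7, 284.9]
tcp_rot: [1.722, 1.571, 1.037]
contact_force: [0.1, -0.3, -1.3]
grip_width: 0.5
```

```bash
python3 st.py; python3 ov.py 115 b
```

```text
18.1 chest [-1.4904e+02 -1.7000e-01  2.8488e+02] tipz 262.88 F [ 0.09 -0.33 -1.26] rv [ 0.0003 -0.     -0.0001] q [0.54 0.36 1.39 0.   1.39 1.23] 0.4545169292661765
```

View pics/side_b.png

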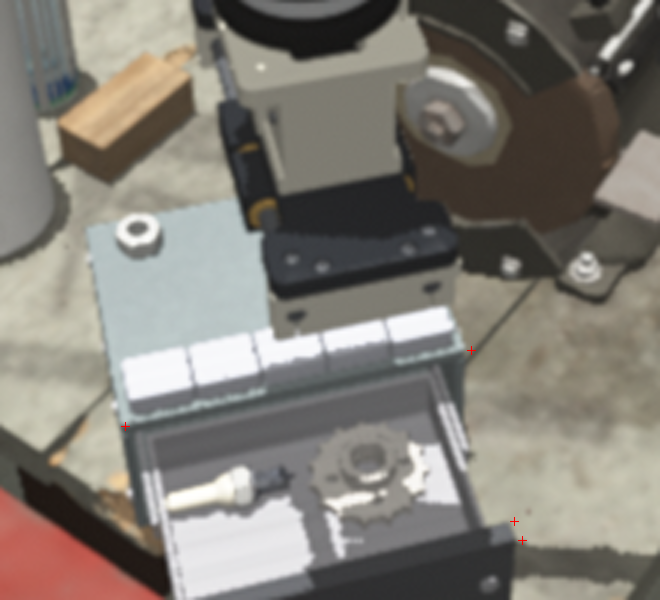

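View pics/top_b.png

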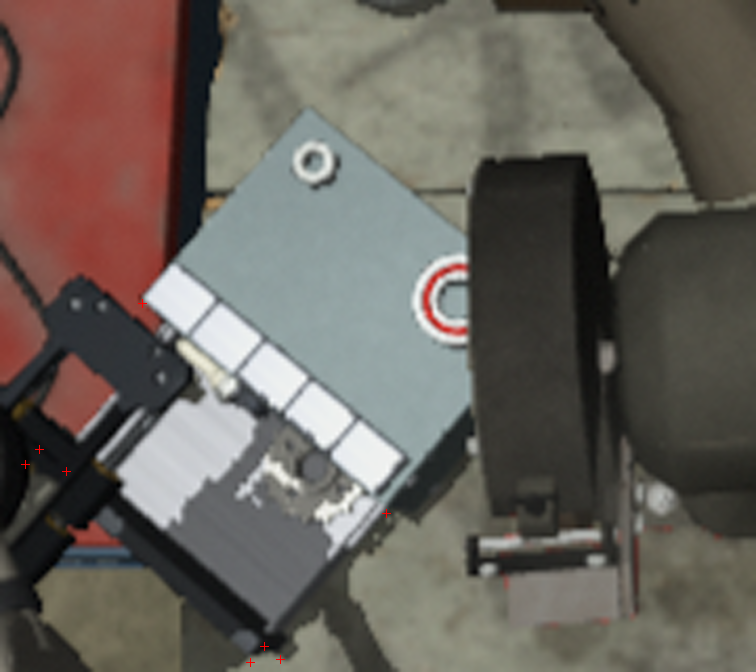

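```bash
python3 -c "
from plant import bot; print(bot.close_job())"
```

```text
the job is handed in; nothing more can be done
None
```

The drawer is fully out and left open, and the job was handed in at about 18 s of the 72 s allowed.

- **Finding the false block:** I felt the blocks from the left. Those at chest y = 72, 36 and 0 were solid, each touched with at most about 9 N. The one at y = -36 gave under 1 to 2 N and dropped 7 mm to its stop. I never touched the block at y = -72.
- **Releasing the catch:** I pressed the false block fully down, 13 mm in all, with a highest reading of about 11.6 N. The pictures showed the drawer ajar at 70 mm.
- **Opening the drawer:** I hooked the board from inside and pulled it out with 2 to 3 N until it met the stop, where the reading reached about 11 N. I then backed the fingers off and lifted clear.

**Last checks:** The finger position at the stop and the picture overlay both put the drawer at about 115 mm. The overlay was a few millimetres off in the top view, by the same amount as when the drawer was ajar. The nut, bearing and wood block look where they were. I did not look at the piston and connecting rod again, but the arm went nowhere low near them. The fingers were free of everything at hand-in, at a tip height of 263 mm.

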